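# Put the last starter jars in the jar crate

### The job

Two of the small straight lidded jars of starter are still out on the dark mat, the same kind and size as those already in the covered wooden jar crate. Find the crate's two empty cells and put one of these jars in each, lowered through the opening in the cover so that it stands upright on the crate's floor; do not drop the jars in from above.

Things in the scene. Friction and masses are not known exactly. Their poses are not given: they have to be found in the camera images.
- jar_a_mid (a point): One of the two jars to put away: straight round glass with a flat grey screw lid, 54 mm across over its whole height, lid included, 110 mm tall, about 0.3 kg, like the four already in the crate. It stands upright on the dark mat (3 mm thick, fixed). This point is its centre, 55 mm above its underside; z axis up.
- jar_b_mid (a point): Centre of the other jar to put away, the same in all ways. Also on the mat, not to be taken: a wide lidded jar (84 mm across, 100 mm tall), a tall lidded jar (68 across, 160 tall), an open white tumbler (72 across, 95 tall). They stand in rows along x and y, 100 mm or more apart, centre to centre.
- empty_1: An empty cell of the crate: origin at the cell's middle on the crate's floor, 8 mm above the counter, marked by a round cork pad (52 mm across, 1 mm thick, look only); x and y axes along the crate's sides. The crate is fixed, pale wood, 211 x 306 mm; its cover board has 2 (x) by 3 (y) square openings 74 mm wide, 95 mm centre to centre.
- empty_2: The other empty cell, same as the first. The cover's top is 50 mm above the counter. A jar in a cell stands on the crate's floor, 68 mm proud of the cover, its centre 63 mm above the counter. The other four cells hold jars of the same kind.
Not all that is in view belongs to the job. What is shaped like the part that bears jar_a_mid but green or red is not meant.

How it is judged:
By the outcome, as a careful person would: the job done as asked, in the order asked, and still so for the second after the job is handed in, with the robot touching nothing.
It also fails if it takes over 58 s, if anything falls off the work surface, if the arm or the gripper's body presses on something with over 40 N, if the wrist force passes 120 N, or if a joint passes its speed limit or range.

### The arm

A 6-joint arm with a two-finger parallel gripper is mounted at the origin on the work surface. World frame = base frame: x ahead of the robot, y to its left, z up, the work surface at z = 0. Lengths are in m, angles in rad, forces in N, time in s.
With the tool pointing down it reaches from about 0.35 to 0.775 m from the base axis. Payload 7.3 kg.
Tool frame: the origin (TCP) lies midway between the tips of the shut fingers; the grasp point (between the pads) lies robot.grasp_offset behind it (robot.grasp_offset is the distance from the TCP to the grasp point, in m); z points along the fingers, x is the direction in which the jaws open and shut, and the axes are right-handed (so a half turn about z gives the same grasp; the last joint's range is limited). The gripper opens to 92 mm and grips with 3 to 60 N. Pads are 19 mm wide; open, the fingers measure 130 mm over their backs; the gripper's body (75 mm by 190 mm) begins 47 mm behind the grasp point.
Start: joints at [-1.253, 0.342, 1.524, -0, 1.275, -0.146], TCP at [0.235, -0.47, 0.227] pointing down, gripper open.
Joint ranges: [-2.53, 2.53], [-0.77, 2.02], [0.04, 2.7], [-1, 4.14], [0.28, 2.66], [-3.11, 3.11]. Speed limits (rad/s): [2.57, 2.57, 3.14, 3.14, 3.14, 3.14].

### API

Orientations are given as [roll, pitch, yaw] about the fixed x, y, z axes, in that order (R = Rz(yaw) Ry(pitch) Rx(roll)).
In Python, from cell import robot gives the robot as it stands. The module is installed in compiled form; this text tells all that it offers.
- The arm moves only by the tool move_arm, never from a script. Its argument "increments" is a list of rows, each a list of 7 numbers: the finger opening in mm, from 0 to 91.8, then the shift along the tool's x, y, z in mm, then the turn, a rotation vector about the tool's x, y, z in rad. A call has 1 to 12 rows; each row shifts and turns the pose as measured when the row begins, along the tool's axes as they then stand; what a row does not reach is not made up. A row lasts 1/8 s, in which the tool goes at most 62.5 mm and 10.7 degrees, less where a joint would pass 70% of its speed; a pose out of reach is approached as far as the arm can. A call is refused whole if a number of a shift passes 62.5 or a number of a turn 0.188, either way. A call with a gripper value outside its range is refused whole. The fingers move at their own pace and stop on an object; "newtons" is the grip in N (left out, the last holds). Time passes only in rows, so rows that do not move let the fingers close. It gives the time, the measured TCP pose, the force and the opening at its end, in the units of the state.
- robot.observe(): the state, without advancing time (a new reading comes with each control period).
- robot.read_camera(name): name is "scene" or "top" or "wrist"; returns a dict with "img" (400x640x3 uint8, red, green, blue), "fx", "fy", "cx", "cy" (pixels), "k1" (the pictures are not rectified: a ray, as slopes to the right and down, at radius r is drawn at 1 + k1 r^2 times it, then the intrinsics apply), "T" (4x4, takes a point from camera to world coordinates). Camera axes: x right, y down, z forward; pixel columns grow to the right and rows downward; lengths in m; the calibration is good to about 2 mm. A picture is of the moment at which its call begins. There is no depth.
- robot.hand_in(): hands the job in, once; it reports no verdict.
Trained networks look in the newest picture that a camera, given by its name, has taken for a name from the list of things; names that differ only in an ending like _2 or _b are one class to them, and where a whole thing is asked for, a point or a joint stands for the part that bears it (a point fixed in the world has none). Each returns a list of dicts, best first, with "conf" (0 to 1); they miss things now and then, are a little off and sometimes report something else, mostly with a low value. They report only what shows in the picture. A call takes as long as a camera call. They do not tell look-alikes from the thing itself.
- robot.look_for(thing, camera): "rect" ([left, top, width, height] in pixels, round what is visible of it).
The state is a dict: "time": time; "qpos": joint angles; "qvel": joint speeds; "joint_efforts": joint torques, N m; "tool_pos": TCP position; "tool_rot": TCP orientation; "contact_force": force on the tool from outside, world axes, zero at the start; "torque": the same for the moment, N m; "opening": finger opening in m.
Only numpy, scipy, OpenCV 4.12 (cv2) and the standard library are available. Lean on these libraries where they do the work, as an engineer would, in place of code of your own. Each camera call takes 0.05 s, during which the arm holds its last target.

## Working session

There is one attempt and no reset: what is moved stays moved. The work goes in short steps, Python scripts to look and compute and a tool call to move; the robot and the scene stay as the last step left them, time stands still between calls to the robot, and variables do not carry over. Pictures are saved under pics/ and viewed, and the job is handed in when it is done.

Besides the shell and the picture viewer there is one more tool, called after "Call:" as name([rows], argument=value, ...), one row to a line, values as JSON. move_arm: Moves the arm, as the interface text tells. Its arguments: {"type":"object","properties":{"increments":{"type":"array"},"newtons":{"type":"number"}},"required":["increments"]}

```bash
mkdir -p pics; ls
python3 - <<'E'
from cell import robot
import cv2
s=robot.observe()
print(s, robot.grasp_offset)
for n in ["scene","top","wrist"]:
    c=robot.read_camera(n)
    print(n,c["fx"],c["fy"],c["cx"],c["cy"],c["k1"],c["T"].round(3).tolist())
    cv2.imwrite(f"pics/{n}0.png",c["img"][:,:,::-1])
    for t in ["jar_a_mid","empty_1"]:
        print(t,[(r["rect"],round(r["conf"],2)) for r in robot.look_for(t,n)])
E
```

```text
pics
{'time': 0.0, 'qpos': array([-1.25299413e+00,  3.42696014e-01,  1.52501589e+00,  6.03925296e-06,
        1.27543250e+00, -1.45975060e-01]), 'qvel': array([-1.00748310e-03,  1.79008472e-05,  9.74117908e-04,  2.19856055e-04,
       -3.82700111e-04, -4.25582652e-05]), 'joint_efforts': array([-1.74183410e-04, -4.31241918e+01, -2.44222856e+01,  7.17626070e-02,
        5.58648503e-02, -1.28681518e-04]), 'tool_pos': array([ 0.23474943, -0.46912632,  0.22605924]), 'tool_rot': array([-3.14136123e+00,  1.53440345e-03, -1.10702065e+00]), 'contact_force': array([-0.02841169, -0.67448283,  0.13679455]), 'torque': array([-0.00642011, -0.02635267, -0.00919805]), 'opening': 0.09204003766349164} 0.0188
scene 403.7738302668912 403.7738302668912 321.80892536564755 201.40677636136797 -0.03327719395113028 [[-0.225, 0.661, -0.716, 1.388], [0.974, 0.165, -0.153, 0.302], [0.017, -0.732, -0.681, 0.836], [0.0, 0.0, 0.0, 1.0]]
jar_a_mid [([449.5, 211.3, 28.3, 35.9], 0.93), ([347.1, 196.8, 22.6, 42.1], 0.84), ([360.3, 239.4, 27.6, 44.4], 0.72)]
empty_1 [([237.8, 206.1, 15.8, 4.0], 0.48)]
top 383.9203098437768 383.9203098437768 314.49925924059266 205.52660021976715 -0.07178096974095959 [[0.013, -0.98, 0.2, 0.405], [-1.0, -0.013, 0.0, 0.124], [0.002, -0.2, -0.98, 0.949], [0.0, 0.0, 0.0, 1.0]]
jar_a_mid [([229.4, 126.8, 29.0, 34.2], 0.89), ([257.5, 183.5, 24.8, 29.9], 0.85), ([131.5, 189.4, 36.9, 32.8], 0.64)]
empty_1 [([388.0, 196.6, 23.6, 19.0], 0.73), ([469.5, 235.1, 11.9, 22.6], 0.66)]
wrist 344.70776814673525 344.70776814673525 313.8292835934266 203.1485799050618 -0.03966065639667787 [[0.448, -0.863, -0.234, 0.297], [-0.894, -0.433, -0.117, -0.438], [-0.0, 0.262, -0.965, 0.386], [0.0, 0.0, 0.0, 1.0]]
jar_a_mid []
empty_1 []
```

View pics/top0.png

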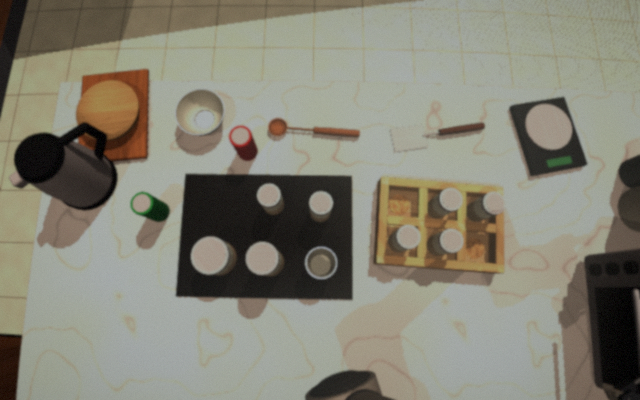

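View pics/scene0.png

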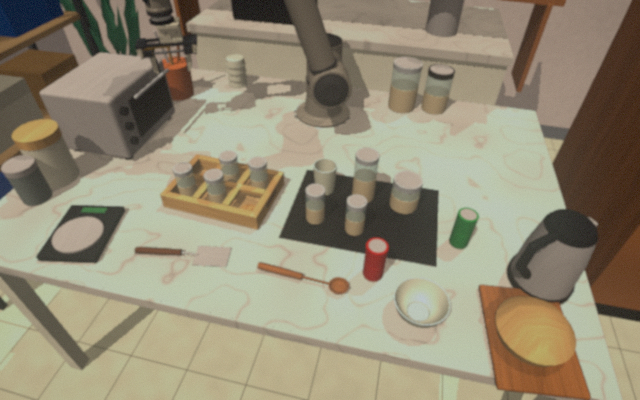

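View pics/wrist0.png

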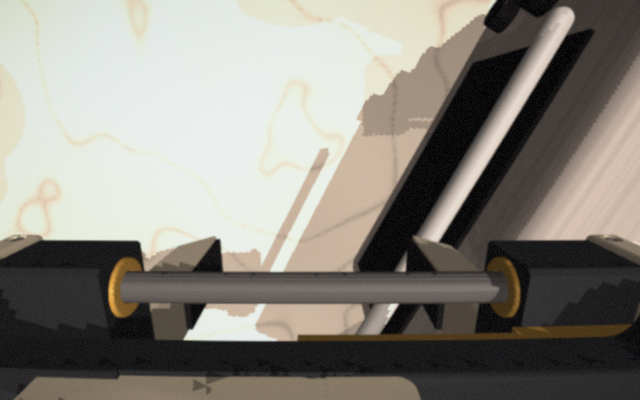

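Run:
```python
import cv2
a=cv2.imread("pics/top0.png")
cv2.imwrite("pics/topc1.png",cv2.resize(a[170:280,170:360],None,fx=4.2,fy=4.2,interpolation=cv2.INTER_CUBIC))
cv2.imwrite("pics/topc2.png",cv2.resize(a[165:285,365:515],None,fx=5,fy=5,interpolation=cv2.INTER_CUBIC))
```

```text
(no output)
```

View pics/topc1.png

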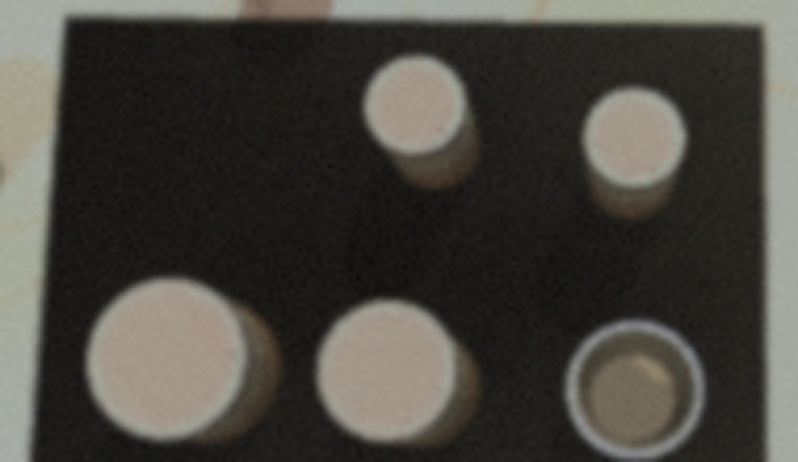

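View pics/topc2.png

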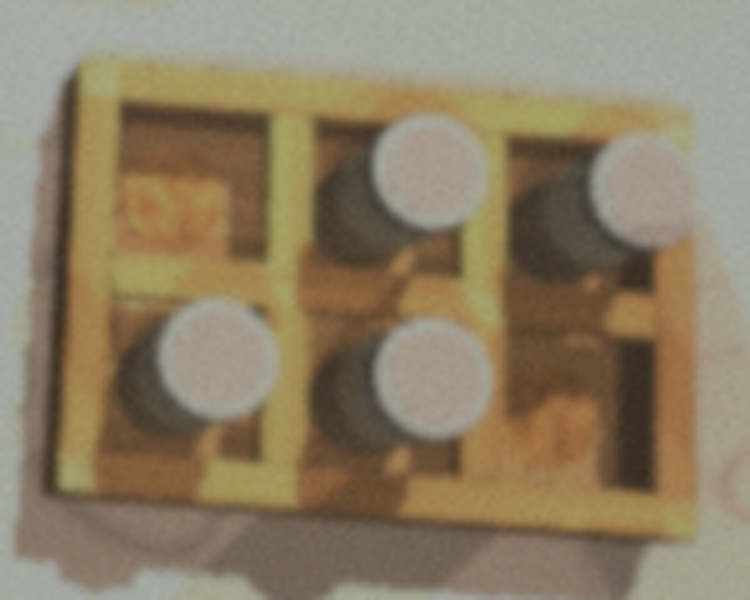

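```bash
cat > h.py <<'E'
import numpy as np, cv2
def cam(c):
    K=np.array([[c["fx"],0,c["cx"]],[0,c["fy"],c["cy"]],[0,0,1]]);return K,np.array([c["k1"],0,0,0.]),c["T"]
def to_z(c,px,z):
    K,d,T=cam(c)
    n=cv2.undistortPoints(np.array(px,float).reshape(-1,1,2),K,d).reshape(-1,2)
    r=np.c_[n,np.ones(len(n))]@T[:3,:3].T; o=T[:3,3]
    return o+r*((z-o[2])/r[:,2])[:,None]
def proj(c,P):
    K,d,T=cam(c); R=T[:3,:3].T; t=-R@T[:3,3]
    return cv2.projectPoints(np.array(P,float).reshape(-1,1,3),cv2.Rodrigues(R)[0],t,K,d)[0].reshape(-1,2)
E
cat > m.py <<'E'
from h import *
from cell import robot
from scipy.optimize import least_squares
c=robot.read_camera("top")
f1=lambda p:(np.array(p)+.5)/4.2-.5+[170,170]
f2=lambda p:(np.array(p)+.5)/5-.5+[365,165]
print("jars",to_z(c,f1([[415,104],[635,137]]),.113).round(4))
print("others",to_z(c,f1([[167,358]]),.103),to_z(c,f1([[386,370]]),.163),to_z(c,f1([[635,388]]),.098))
lids=to_z(c,f2([[430,170],[648,190],[217,358],[433,378]]),.118);print("lids",lids.round(4))
cor=to_z(c,f2([[82,62],[692,105],[694,537],[57,490]]),.05);print("corners",cor.round(4))
op=to_z(c,f2([[120,103],[272,115],[268,262],[112,255]]),.05);print("open",op.round(4),op.mean(0))
loc=np.array([[.1055,.153],[.1055,-.153],[-.1055,-.153],[-.1055,.153]])
ll=np.array([[.0475,0],[.0475,-.095],[-.0475,.095],[-.0475,0]])
oo=np.array([.0475,.095])+np.array([[.037,.037],[.037,-.037],[-.037,-.037],[-.037,.037]])
def fit(L,M):
    def r(v):
        R=np.array([[np.cos(v[2]),-np.sin(v[2])],[np.sin(v[2]),np.cos(v[2])]])
        return (L@R.T+v[:2]-M[:,:2]).ravel()
    s=least_squares(r,[.45,-.2,0]); print(s.x.round(4),(s.fun*1e3).round(1)); return s.x
fit(loc,cor);fit(ll,lids);fit(oo,op)
v=fit(np.r_[loc,ll,oo],np.r_[cor,lids,op])
R=np.array([[np.cos(v[2]),-np.sin(v[2])],[np.sin(v[2]),np.cos(v[2])]])
for e in ([.0475,.095],[-.0475,-.095]): print("cell",R@e+v[:2])
E
python3 m.py
```

```text
jars [[0.5997 0.2272 0.113 ]
 [0.5833 0.1098 0.113 ]]
others [[0.4636248  0.35406529 0.103     ]] [[0.45548539 0.23033814 0.163     ]] [[0.45208409 0.10830018 0.098     ]]
lids [[ 0.5945 -0.1808  0.118 ]
 [ 0.5867 -0.2807  0.118 ]
 [ 0.5089 -0.0814  0.118 ]
 [ 0.501  -0.1768  0.118 ]]
corners [[ 0.6614 -0.0371  0.05  ]
 [ 0.6447 -0.3399  0.05  ]
 [ 0.4344 -0.3235  0.05  ]
 [ 0.4547 -0.0211  0.05  ]]
open [[ 0.6411 -0.0552  0.05  ]
 [ 0.6362 -0.1293  0.05  ]
 [ 0.5637 -0.1243  0.05  ]
 [ 0.5662 -0.0494  0.05  ]] [ 0.60181238 -0.08953997  0.05      ]
[ 0.5488 -0.1804 -0.0665] [ 2.8  2.4 -0.7 -0.2 -1.  -2.6 -1.   0.4]
[ 0.5478 -0.1799 -0.0836] [ 0.6 -3.1  0.5  2.1 -0.5  0.1 -0.6  0.9]
[ 0.5486 -0.1815 -0.0612] [-0.1  0.3  0.3  0.6 -1.1  0.1  0.9 -1. ]
[ 0.5481 -0.1805 -0.069 ] [ 2.5  2.  -1.8 -0.5 -2.1 -2.3 -1.3  0.5  1.1 -2.9  2.3  2.2 -1.6 -1.
 -0.2 -0.3  0.5  0.6  0.2  0.9 -1.1  1.   1.5 -0.1]
cell [ 0.60208105 -0.0889547 ]
cell [ 0.49421431 -0.2719568 ]
```

```bash
cat > plan.py <<'E'
import sys,numpy as np
from cell import robot
from scipy.spatial.transform import Rotation as Ro
a=list(map(float,sys.argv[1:])) # x y z yaw
s=robot.observe();R=Ro.from_euler('xyz',s["tool_rot"]);Rt=Ro.from_euler('xyz',[np.pi,0,a[3]])
d=np.array(a[:3])-s["tool_pos"]
rv=(R.inv()*Rt).as_rotvec()
print("t",round(s["time"],3),"pos",s["tool_pos"].round(4),"rot",s["tool_rot"].round(3),"open",round(s["opening"],4),"F",s["contact_force"].round(1))
print("after-turn-frame mm",(Rt.inv().apply(d)*1e3).round(1),"now-frame mm",(R.inv().apply(d)*1e3).round(1),"rv",rv.round(3),"dist",np.linalg.norm(d).round(3))
E
python3 plan.py 0.583 0.11 0.25 -1.637
```

```text
t 0.5 pos [ 0.2349 -0.4695  0.2267] rot [-3.142 -0.    -1.107] open 0.0916 F [ 0.8 -0.9 -0.7]
after-turn-frame mm [-601.3 -309.   -23.3] now-frame mm [-362.6 -570.6  -23.3] rv [-0.   -0.    0.53] dist 0.676
```

Call:
move_arm([
  [90,-28,-40,-8,0,0,0.177],
  [90,-36,-34,-8,0,0,0.177],
  [90,-42,-27,-8,0,0,0.176],
  [90,-50,-25,0,0,0,0],
  [90,-50,-25,0,0,0,0],
  [90,-50,-25,0,0,0,0],
  [90,-50,-25,0,0,0,0],
  [90,-50,-25,0,0,0,0],
  [90,-50,-25,0,0,0,0],
  [90,-50,-25,0,0,0,0],
  [90,-50,-25,0,0,0,0],
  [90,0,0,0,0,0,0],
])

```text
time: 2.0
tool_pos: [0.5462, 0.0588, 0.2522]
tool_rot: [-3.135, -0.002, -1.657]
contact_force: [1.0, -0.2, -0.5]
opening: 0.0898
```

```bash
python3 plan.py 0.583 0.11 0.25 -1.637
```

```text
t 2.0 pos [0.5462 0.0588 0.2522] rot [-3.135e+00 -2.000e-03 -1.657e+00] open 0.0898 F [ 1.  -0.2 -0.5]
after-turn-frame mm [-53.5 -33.3   2.2] now-frame mm [-54.2 -32.2   2.2] rv [-0.006 -0.002 -0.02 ] dist 0.063
```

Call:
move_arm([
  [90,-44,-26,2,-0.006,-0.002,-0.02],
  [90,-10,-6,0,0,0,0],
  [90,0,0,0,0,0,0],
])

```text
time: 2.38
tool_pos: [0.5825, 0.1095, 0.2498]
tool_rot: [3.14, -0.002, -1.638]
contact_force: [0.1, -0.1, 0.2]
opening: 0.0902
```

```bash
python3 plan.py 0.583 0.11 0.25 -1.637
python3 - <<'E'
from h import *
from cell import robot
for n in ["wrist","scene"]:
    c=robot.read_camera(n); im=c["img"][:,:,::-1].copy()
    for P in [(.5833,.1098),(.5997,.2272)]:
        t=np.linspace(0,2*np.pi,60); Q=np.c_[P[0]+.027*np.cos(t),P[1]+.027*np.sin(t),0*t+.113]
        cv2.polylines(im,[proj(c,Q).round().astype(int)],True,(0,0,255),1)
        Q[:,2]=.003
        cv2.polylines(im,[proj(c,Q).round().astype(int)],True,(255,0,0),1)
    if n=="scene":
        for P in [(.602,-.089),(.494,-.272)]:
            t=np.linspace(0,2*np.pi,60); Q=np.c_[P[0]+.026*np.cos(t),P[1]+.026*np.sin(t),0*t+.009]
            cv2.polylines(im,[proj(c,Q).round().astype(int)],True,(255,0,0),1)
        im=cv2.resize(im[130:260,150:400],None,fx=3,fy=3)
    cv2.imwrite(f"pics/{n}1.png",im)
E
```

```text
t 2.375 pos [0.5825 0.1095 0.2498] rot [ 3.140e+00 -2.000e-03 -1.638e+00] open 0.0902 F [ 0.1 -0.1  0.2]
after-turn-frame mm [-0.6 -0.4 -0.2] now-frame mm [-0.6 -0.4 -0.2] rv [ 0.001 -0.002 -0.001] dist 0.001
```

View pics/wrist1.png

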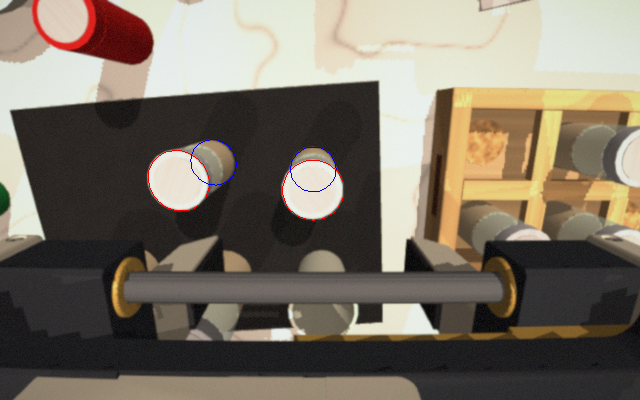

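View pics/scene1.png

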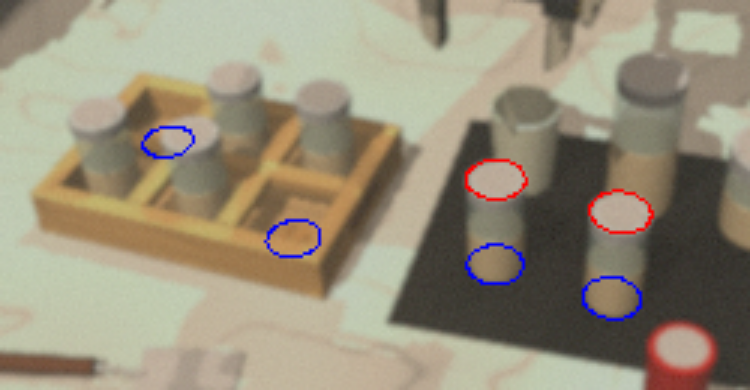

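The wrist picture (313,190) and the scene picture both show the projected lid and base circles lying right on the two plain jars, so I can go down on jar B.

Call:
move_arm([
  [90,0,0,50,0,0,0],
  [90,0,-1,45,0,0,0],
  [90,0,0,40,0,0,0],
  [90,0,0,30,0,0,0],
  [90,0,0,0,0,0,0],
])

```text
time: 3.1
tool_pos: [0.5823, 0.1015, 0.0845]
tool_rot: [-3.138, -0.003, -1.646]
contact_force: [0.3, 0.1, 0.2]
opening: 0.0899
```

```bash
python3 plan.py 0.583 0.11 0.069 -1.637
```

```text
t 3.1 pos [0.5823 0.1015 0.0845] rot [-3.138e+00 -3.000e-03 -1.646e+00] open 0.0899 F [0.3 0.1 0.2]
after-turn-frame mm [-8.5 -0.1 15.5] now-frame mm [-8.6 -0.  15.4] rv [-0.004 -0.003 -0.009] dist 0.018
```

Call:
move_arm([
  [90,-8,0,6,-0.003,-0.003,-0.009],
  [90,0,0,5,0,0,0],
  [90,0,0,4,0,0,0],
  [90,0,0,0,0,0,0],
])

```text
time: 3.6
tool_pos: [0.5853, 0.1092, 0.0732]
tool_rot: [-3.134, 0.001, -1.638]
contact_force: [-0.5, 0.2, -0.3]
opening: 0.0903
```

```bash
python3 plan.py 0.5833 0.11 0.069 -1.637
```

```text
t 3.6 pos [0.5853 0.1092 0.0732] rot [-3.134e+00  1.000e-03 -1.638e+00] open 0.0903 F [-0.5  0.2 -0.3]
after-turn-frame mm [-0.7  2.   4.2] now-frame mm [-0.7  2.   4.2] rv [-0.008  0.001 -0.001] dist 0.005
```

Call:
move_arm([
  [90,-1,2,4,-0.008,0,0],
  [90,0,0,0,0,0,0],
])

```text
time: 3.85
tool_pos: [0.5835, 0.1105, 0.0694]
tool_rot: [-3.142, 0.001, -1.638]
contact_force: [0.1, 0.1, 0.7]
opening: 0.0899
```

```bash
python3 plan.py 0.5833 0.11 0.069 -1.637
```

```text
t 3.85 pos [0.5835 0.1105 0.0694] rot [-3.142e+00  1.000e-03 -1.638e+00] open 0.0899 F [0.1 0.1 0.7]
after-turn-frame mm [0.5 0.1 0.4] now-frame mm [0.5 0.1 0.4] rv [-0.     0.001 -0.001] dist 0.001
```

Positioned within 1 mm of the target, so I'll close with a 25 N grip.

Call:
move_arm([
  [48,0,0,0,0,0,0],
  [48,0,0,0,0,0,0],
  [48,0,0,0,0,0,0],
  [48,0,0,0,0,0,0],
  [48,0,0,0,0,0,0],
  [48,0,0,0,0,0,0],
], newtons=25)

```text
time: 4.6
tool_pos: [0.5836, 0.1105, 0.0696]
tool_rot: [-3.141, 0.001, -1.638]
contact_force: [-0.1, 0.1, 0.5]
opening: 0.0538
```

```bash
python3 plan.py 0.583 0.11 0.25 -1.637
```

```text
t 4.6 pos [0.5836 0.1105 0.0696] rot [-3.141e+00  1.000e-03 -1.638e+00] open 0.0538 F [-0.1  0.1  0.5]
after-turn-frame mm [   0.5    0.5 -180.4] now-frame mm [   0.3    0.5 -180.4] rv [-0.     0.001 -0.001] dist 0.18
```

Call:
move_arm([
  [48,0,0,-15,0,0,0],
  [48,0,0,-30,0,0,0],
  [48,0,0,-40,0,0,0],
  [48,0,0,-40,0,0,0],
  [48,0,0,-40,0,0,0],
  [48,0,0,-15,0,0,0],
  [48,0,0,0,0,0,0],
])

```text
time: 5.48
tool_pos: [0.5818, 0.1101, 0.2581]
tool_rot: [3.139, 0.001, -1.638]
contact_force: [-0.1, -0.1, -3.7]
opening: 0.0539
```

```bash
python3 plan.py 0.602 -0.089 0.25 -1.637
```

```text
t 5.475 pos [0.5818 0.1101 0.2581] rot [ 3.139e+00  1.000e-03 -1.638e+00] open 0.0539 F [-0.1 -0.1 -3.7]
after-turn-frame mm [197.3 -33.3   8.1] now-frame mm [197.3 -33.5   7.9] rv [ 0.003  0.001 -0.001] dist 0.2
```

Call:
move_arm([
  [48,25,-4,2,0.002,0,0],
  [48,40,-7,2,0,0,0],
  [48,45,-8,2,0,0,0],
  [48,45,-8,2,0,0,0],
  [48,30,-5,0,0,0,0],
  [48,12,-2,0,0,0,0],
  [48,0,0,0,0,0,0],
])

```text
time: 6.35
tool_pos: [0.5995, -0.0923, 0.243]
tool_rot: [3.128, 0.003, -1.635]
contact_force: [0.1, 0.6, -3.3]
opening: 0.0536
```

```bash
python3 plan.py 0.602 -0.089 0.25 -1.637;  cat > w.py <<'E'
from h import *
import sys
from cell import robot
n,out=sys.argv[1:3]; v=list(map(float,sys.argv[3:6])) if len(sys.argv)>3 else [.5481,-.1805,-.067]
c=robot.read_camera(n); im=c["img"][:,:,::-1].copy()
R=np.array([[np.cos(v[2]),-np.sin(v[2])],[np.sin(v[2]),np.cos(v[2])]])
cv2.imwrite(f"pics/{out}raw.png",im)
for i in (-.0475,.0475):
  for j in (-.095,0,.095):
    q=np.array([[i,j]])+.037*np.array([[1,1],[1,-1],[-1,-1],[-1,1]]); q=q@R.T+v[:2]
    cv2.polylines(im,[proj(c,np.c_[q,[.05]*4]).round().astype(int)],True,(255,0,0),1)
for k in (1,):
    q=np.array([[.1055,.153],[.1055,-.153],[-.1055,-.153],[-.1055,.153]])@R.T+v[:2]
    cv2.polylines(im,[proj(c,np.c_[q,[.05]*4]).round().astype(int)],True,(0,255,0),1)
cv2.imwrite(f"pics/{out}.png",im)
E
python3 w.py wrist w2; python3 w.py top t2
```

```text
t 6.35 pos [ 0.5995 -0.0923  0.243 ] rot [ 3.128e+00  3.000e-03 -1.635e+00] open 0.0536 F [ 0.1  0.6 -3.3]
after-turn-frame mm [-3.5 -2.3 -7. ] now-frame mm [-3.5 -2.2 -7. ] rv [0.013 0.003 0.002] dist 0.008
```

View pics/w2.png

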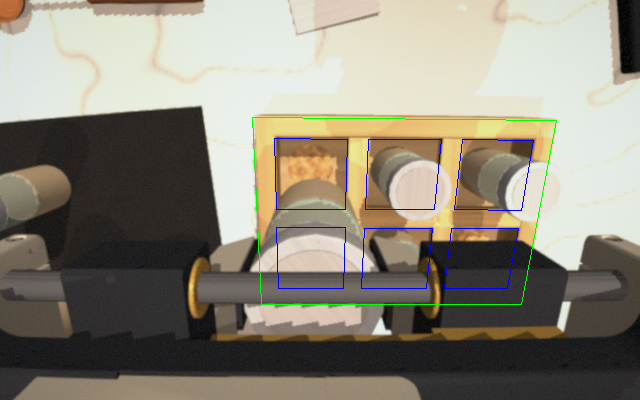

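View pics/t2.png

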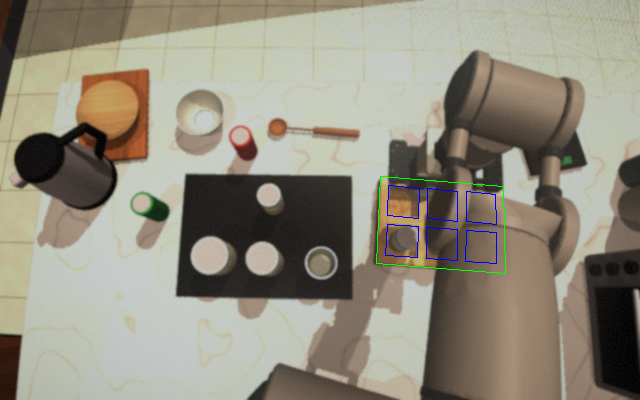

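The wrist picture shows the modelled openings on the real ones (the empty cell spans about 275–348 × 139–209), so I'll straighten up and descend to just above the cover.

Call:
move_arm([
  [48,-3,-2,20,0.013,0.003,0],
  [48,0,0,30,0,0,0],
  [48,0,0,30,0,0,0],
  [48,0,0,15,0,0,0],
  [48,0,0,0,0,0,0],
])

```text
time: 7.08
tool_pos: [0.6025, -0.0808, 0.1479]
tool_rot: [-3.138, 0.001, -1.625]
contact_force: [-0.4, 0.1, -3.0]
opening: 0.0537
```

```bash
python3 plan.py 0.602 -0.089 0.125 -1.637
```

```text
t 7.075 pos [ 0.6025 -0.0808  0.1479] rot [-3.138e+00  1.000e-03 -1.625e+00] open 0.0537 F [-0.4  0.1 -3. ]
after-turn-frame mm [ 8.2 -0.  22.9] now-frame mm [ 8.3  0.2 22.9] rv [-0.004  0.001  0.012] dist 0.024
```

Call:
move_arm([
  [48,8,0,8,-0.004,0,0.012],
  [48,0,0,7,0,0,0],
  [48,0,0,0,0,0,0],
])

```text
time: 7.45
tool_pos: [0.6036, -0.0894, 0.1345]
tool_rot: [-3.137, 0.001, -1.638]
contact_force: [0.3, 0.8, -2.8]
opening: 0.0531
```

```bash
python3 plan.py 0.602 -0.089 0.125 -1.637;python3 w.py wrist w3
```

```text
t 7.45 pos [ 0.6036 -0.0894  0.1345] rot [-3.137e+00  1.000e-03 -1.638e+00] open 0.0531 F [ 0.3  0.8 -2.8]
after-turn-frame mm [-0.3  1.6  9.5] now-frame mm [-0.3  1.6  9.5] rv [-0.004  0.001 -0.001] dist 0.01
```

View pics/w3.png

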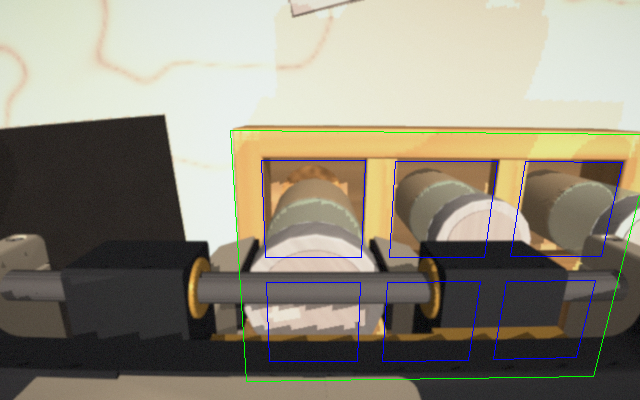

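Call:
move_arm([
  [48,0,1,8,-0.004,0,0],
  [48,0,1,8,0,0,0],
  [48,0,0,6,0,0,0],
  [48,0,0,0,0,0,0],
])

```text
time: 8.0
tool_pos: [0.6018, -0.0894, 0.1116]
tool_rot: [-3.141, 0.0, -1.638]
contact_force: [-0.4, -0.5, -3.4]
opening: 0.0537
```

```bash
python3 plan.py 0.602 -0.089 0.0755 -1.637
```

```text
t 8.0 pos [ 0.6018 -0.0894  0.1116] rot [-3.141  0.    -1.638] open 0.0537 F [-0.4 -0.5 -3.4]
after-turn-frame mm [-0.4 -0.2 36.1] now-frame mm [-0.4 -0.2 36.1] rv [-0.001  0.    -0.001] dist 0.036
```

Call:
move_arm([
  [48,0,0,8,0,0,0],
  [48,0,0,8,0,0,0],
  [48,0,0,8,0,0,0],
  [48,0,0,6,0,0,0],
  [48,0,0,0,0,0,0],
])

```text
time: 8.62
tool_pos: [0.6018, -0.0894, 0.0793]
tool_rot: [-3.141, 0.0, -1.638]
contact_force: [0.8, -0.0, -3.2]
opening: 0.0536
```

```bash
python3 plan.py 0.602 -0.089 0.0748 -1.637
```

```text
t 8.625 pos [ 0.6018 -0.0894  0.0793] rot [-3.141  0.    -1.638] open 0.0536 F [ 0.8 -0.  -3.2]
after-turn-frame mm [-0.4 -0.2  4.5] now-frame mm [-0.4 -0.2  4.5] rv [-0.001  0.    -0.001] dist 0.004
```

Call:
move_arm([
  [48,0,0,3,0,0,0],
  [48,0,0,1,0,0,0],
  [48,0,0,0,0,0,0],
])

```text
time: 9.0
tool_pos: [0.6022, -0.0894, 0.0755]
tool_rot: [-3.14, 0.0, -1.638]
contact_force: [-0.1, -0.0, -3.2]
opening: 0.0534
```

Call:
move_arm([
  [48,0,0,1,0,0,0],
  [48,0,0,0,0,0,0],
])

```text
time: 9.25
tool_pos: [0.6024, -0.0895, 0.0748]
tool_rot: [-3.139, -0.0, -1.638]
contact_force: [-0.2, -0.2, -3.0]
opening: 0.0536
```

Call:
move_arm([
  [48,0,0,1,-0.002,0,0],
  [48,0,0,0,0,0,0],
])

```text
time: 9.5
tool_pos: [0.6027, -0.0895, 0.0746]
tool_rot: [-3.14, -0.0, -1.638]
contact_force: [-0.6, 0.8, -4.0]
opening: 0.0534
```

Call:
move_arm([
  [48,0,0,2,0,0,0],
  [48,0,0,0,0,0,0],
])

```text
time: 9.75
tool_pos: [0.6032, -0.0896, 0.0748]
tool_rot: [-3.138, -0.001, -1.638]
contact_force: [0.1, -0.3, -3.8]
opening: 0.0537
```

Call:
move_arm([
  [48,0,1,3,-0.003,0,0],
  [48,0,0,2,0,0,0],
])

```text
time: 10.0
tool_pos: [0.6037, -0.0897, 0.0745]
tool_rot: [-3.136, -0.001, -1.638]
contact_force: [-7.1, 1.6, 13.6]
opening: 0.0535
```

Call:
move_arm([
  [48,0,0.5,-0.3,-0.005,0,0],
  [48,0,0,0,0,0,0],
])

```text
time: 10.25
tool_pos: [0.6032, -0.0896, 0.0745]
tool_rot: [-3.141, -0.001, -1.638]
contact_force: [0.8, -0.1, -0.5]
opening: 0.0536
```

Upright and resting on the floor (the weight has gone from the wrist). I'll open a little only, since a neighbouring jar is close.

Call:
move_arm([
  [66,0,0,0,0,0,0],
  [66,0,0,0,0,0,0],
  [66,0,0,0,0,0,0],
  [66,0,0,0,0,0,0],
])

```text
time: 10.75
tool_pos: [0.6037, -0.0898, 0.0743]
tool_rot: [-3.141, -0.002, -1.638]
contact_force: [1.4, -0.7, -0.8]
opening: 0.066
```

```bash
python3 plan.py 0.602 -0.089 0.22 -1.637;python3 w.py wrist w4
```

```text
t 10.75 pos [ 0.6037 -0.0898  0.0743] rot [-3.141e+00 -2.000e-03 -1.638e+00] open 0.066 F [ 1.4 -0.7 -0.8]
after-turn-frame mm [  -0.7    1.7 -145.7] now-frame mm [  -0.5    1.6 -145.7] rv [-0.001 -0.002 -0.001] dist 0.146
```

View pics/w4raw.png

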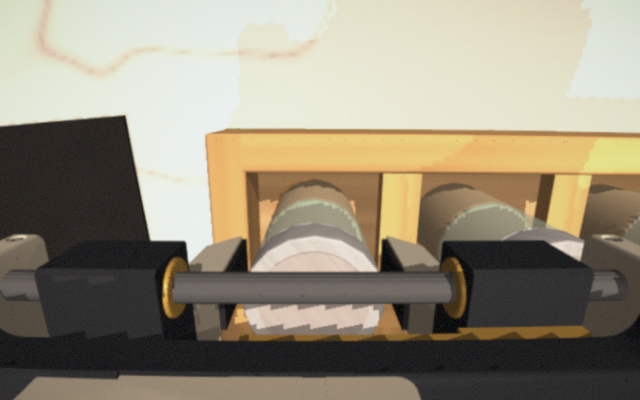

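The jar stands centred in its cell near (315,260) and both fingers are clear of it. Going up.

Call:
move_arm([
  [66,0,0,-12,0,0,0],
  [66,0,0,-20,0,0,0],
  [66,0,0,-30,0,0,0],
  [66,0,0,-40,0,0,0],
  [66,0,0,-50,0,0,0],
  [66,0,0,-20,0,0,0],
  [66,0,0,0,0,0,0],
])

```text
time: 11.68
tool_pos: [0.6037, -0.0895, 0.257]
tool_rot: [-3.136, -0.002, -1.638]
contact_force: [0.3, 0.5, -0.8]
opening: 0.0659
```

```bash
python3 plan.py 0.5997 0.2272 0.23 -1.637;python3 w.py wrist w5
```

```text
t 11.675 pos [ 0.6037 -0.0895  0.257 ] rot [-3.136e+00 -2.000e-03 -1.638e+00] open 0.0659 F [ 0.3  0.5 -0.8]
after-turn-frame mm [-315.8   24.9   27. ] now-frame mm [-315.8   25.3   26.1] rv [-0.005 -0.002 -0.001] dist 0.318
```

View pics/w5.png

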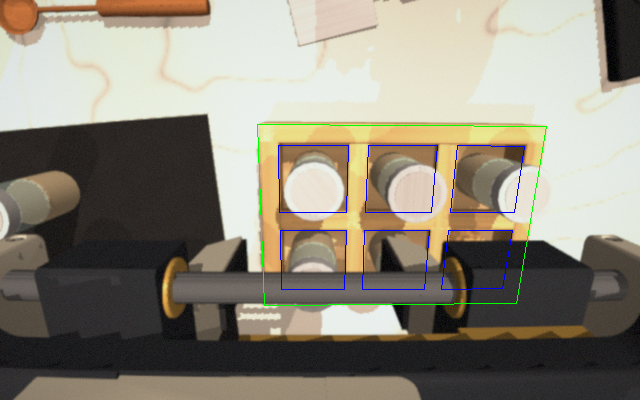

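The first jar stands at (314,185) in its opening, level with its neighbours. Now to jar A, with the drift corrected along the way.

Call:
move_arm([
  [90,-45,4,3,-0.004,0,0],
  [90,-52,4,3,0,0,0],
  [90,-52,4,3,0,0,0],
  [90,-52,4,3,0,0,0],
  [90,-50,4,2,0,0,0],
  [90,-35,3,2,0,0,0],
  [90,-10,1,0,0,0,0],
  [90,0,0,0,0,0,0],
])

```text
time: 12.72
tool_pos: [0.5948, 0.2143, 0.2266]
tool_rot: [3.123, -0.006, -1.641]
contact_force: [0.0, -0.1, 0.2]
opening: 0.0898
```

```bash
python3 plan.py 0.5997 0.2272 0.2 -1.637
python3 - <<'E'
from h import *
from cell import robot
c=robot.read_camera("wrist"); im=c["img"][:,:,::-1].copy()
for P in [(.5997,.2272)]:
        t=np.linspace(0,2*np.pi,60); Q=np.c_[P[0]+.027*np.cos(t),P[1]+.027*np.sin(t),0*t+.113]
        cv2.polylines(im,[proj(c,Q).round().astype(int)],True,(0,0,255),1)
cv2.imwrite(f"pics/w6.png",im)
E
```

```text
t 12.725 pos [0.5948 0.2143 0.2266] rot [ 3.123 -0.006 -1.641] open 0.0898 F [ 0.  -0.1  0.2]
after-turn-frame mm [-13.2  -4.1  26.6] now-frame mm [-13.4  -4.5  26.4] rv [ 0.019 -0.006 -0.004] dist 0.03
```

View pics/w6.png

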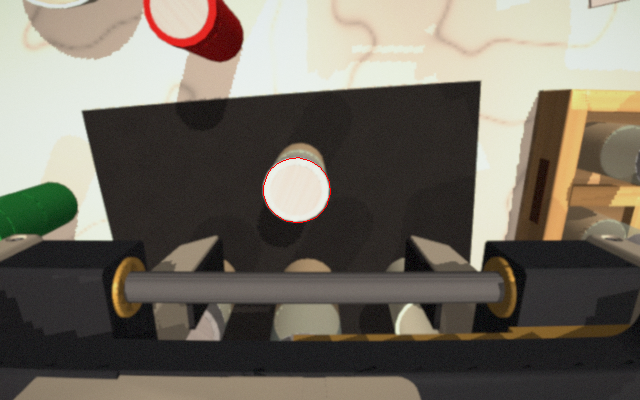

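The predicted lid circle lies on jar A's lid at (297,190). Aligning, then descending.

Call:
move_arm([
  [90,-13,-4,0,0.019,-0.006,-0.004],
  [90,0,0,20,0,0,0],
  [90,0,0,20,0,0,0],
  [90,0,0,20,0,0,0],
  [90,0,0,20,0,0,0],
  [90,0,0,10,0,0,0],
  [90,0,0,0,0,0,0],
])

```text
time: 13.65
tool_pos: [0.6042, 0.2224, 0.1358]
tool_rot: [-3.133, 0.002, -1.646]
contact_force: [-0.7, -0.5, 0.9]
opening: 0.09
```

```bash
python3 plan.py 0.5997 0.2272 0.069 -1.637
```

```text
t 13.65 pos [0.6042 0.2224 0.1358] rot [-3.133e+00  2.000e-03 -1.646e+00] open 0.09 F [-0.7 -0.5  0.9]
after-turn-frame mm [-4.5  4.8 66.8] now-frame mm [-4.3  5.4 66.8] rv [-0.009  0.002 -0.009] dist 0.067
```

Call:
move_arm([
  [90,-4,5,10,-0.009,0.002,-0.009],
  [90,0,0,12,0,0,0],
  [90,0,0,12,0,0,0],
  [90,0,0,12,0,0,0],
  [90,0,0,10,0,0,0],
  [90,0,0,0,0,0,0],
])

```text
time: 14.4
tool_pos: [0.6, 0.2273, 0.077]
tool_rot: [-3.14, 0.001, -1.637]
contact_force: [0.5, -1.0, -0.5]
opening: 0.0899
```

```bash
python3 plan.py 0.5997 0.2272 0.069 -1.637
```

```text
t 14.4 pos [0.6    0.2273 0.077 ] rot [-3.140e+00  1.000e-03 -1.637e+00] open 0.0899 F [ 0.5 -1.  -0.5]
after-turn-frame mm [0.1 0.3 8. ] now-frame mm [0.1 0.3 8. ] rv [-0.001  0.001  0.   ] dist 0.008
```

Call:
move_arm([
  [90,0,0,5,0,0,0],
  [90,0,0,3,0,0,0],
  [90,0,0,0,0,0,0],
  [48,0,0,0,0,0,0],
  [48,0,0,0,0,0,0],
  [48,0,0,0,0,0,0],
  [48,0,0,0,0,0,0],
  [48,0,0,0,0,0,0],
  [48,0,0,0,0,0,0],
], newtons=25)

```text
time: 15.52
tool_pos: [0.601, 0.2275, 0.07]
tool_rot: [-3.137, 0.002, -1.637]
contact_force: [0.3, 0.8, 0.3]
opening: 0.0537
```

Call:
move_arm([
  [48,0,0,-15,-0.003,0,0],
  [48,0,0,-30,0,0,0],
  [48,0,0,-40,0,0,0],
  [48,0,0,-40,0,0,0],
  [48,0,0,-40,0,0,0],
  [48,0,0,-15,0,0,0],
  [48,0,0,0,0,0,0],
])

```text
time: 16.4
tool_pos: [0.5998, 0.2268, 0.2594]
tool_rot: [3.141, 0.002, -1.637]
contact_force: [0.5, 0.5, -2.7]
opening: 0.0534
```

```bash
python3 plan.py 0.494 -0.272 0.25 -1.637
```

```text
t 16.4 pos [0.5998 0.2268 0.2594] rot [ 3.141e+00  2.000e-03 -1.637e+00] open 0.0534 F [ 0.5  0.5 -2.7]
after-turn-frame mm [504.7  72.5   9.4] now-frame mm [504.7  72.7   8.7] rv [0.001 0.002 0.   ] dist 0.51
```

Call:
move_arm([
  [48,25,3,0,0,0,0],
  [48,40,6,0,0,0,0],
  [48,50,7,0,0,0,0],
  [48,50,7,0,0,0,0],
  [48,50,7,0,0,0,0],
  [48,50,7,0,0,0,0],
  [48,50,7,0,0,0,0],
  [48,50,7,0,0,0,0],
  [48,50,7,0,0,0,0],
  [48,40,6,0,0,0,0],
  [48,20,3,0,0,0,0],
  [48,0,0,0,0,0,0],
])

```text
time: 17.9
tool_pos: [0.4925, -0.2557, 0.2485]
tool_rot: [3.122, 0.006, -1.635]
contact_force: [-0.4, -0.2, -2.3]
opening: 0.0537
```

```bash
python3 plan.py 0.494 -0.272 0.25 -1.637;python3 w.py wrist w7;python3 w.py scene s7
```

```text
t 17.9 pos [ 0.4925 -0.2557  0.2485] rot [ 3.122  0.006 -1.635] open 0.0537 F [-0.4 -0.2 -2.3]
after-turn-frame mm [16.2 -2.5 -1.5] now-frame mm [16.2 -2.5 -1.6] rv [0.019 0.006 0.002] dist 0.016
```

View pics/w7.png

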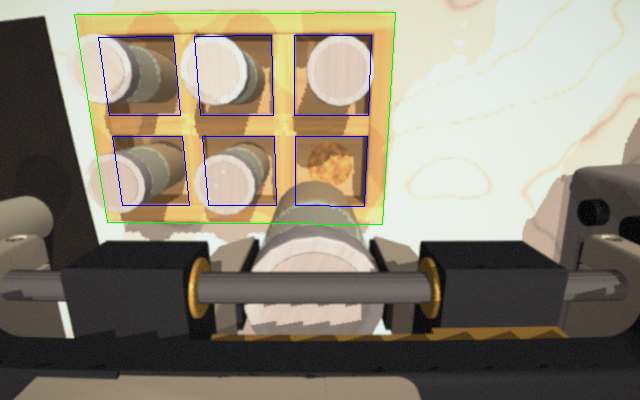

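View pics/s7.png

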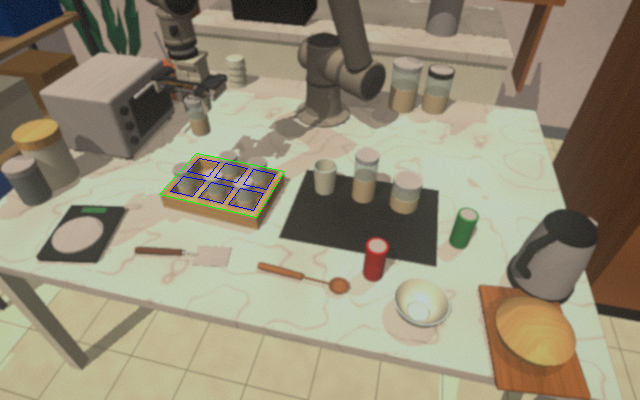

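The wrist picture shows the second empty cell with its cork pad at (330,160), the modelled opening lying on it, and the first jar in its cell at (105,68)–(220,70). Aligning and lowering to above the cover.

Call:
move_arm([
  [48,16,-2,0,0.019,0.006,0],
  [48,0,0,15,0,0,0],
  [48,0,0,20,0,0,0],
  [48,0,0,20,0,0,0],
  [48,0,0,20,0,0,0],
  [48,0,0,10,0,0,0],
  [48,0,0,0,0,0,0],
])

```text
time: 18.88
tool_pos: [0.4942, -0.2664, 0.1569]
tool_rot: [3.14, 0.003, -1.628]
contact_force: [-0.0, -0.0, -1.9]
opening: 0.0536
```

```bash
python3 plan.py 0.494 -0.272 0.135 -1.637
```

```text
t 18.875 pos [ 0.4942 -0.2664  0.1569] rot [ 3.140e+00  3.000e-03 -1.628e+00] open 0.0536 F [-0.  -0.  -1.9]
after-turn-frame mm [ 5.6 -0.1 21.9] now-frame mm [ 5.7 -0.1 21.9] rv [0.001 0.003 0.009] dist 0.023
```

Call:
move_arm([
  [48,5,0,8,0,0.003,0.009],
  [48,0,0,8,0,0,0],
  [48,0,0,6,0,0,0],
  [48,0,0,0,0,0,0],
])

```text
time: 19.38
tool_pos: [0.4947, -0.2722, 0.1347]
tool_rot: [-3.141, -0.002, -1.638]
contact_force: [-0.5, 0.1, -2.8]
opening: 0.0534
```

```bash
python3 plan.py 0.494 -0.272 0.0755 -1.637;python3 w.py wrist w8
```

```text
t 19.375 pos [ 0.4947 -0.2722  0.1347] rot [-3.141e+00 -2.000e-03 -1.638e+00] open 0.0534 F [-0.5  0.1 -2.8]
after-turn-frame mm [-0.1  0.7 59.2] now-frame mm [-0.2  0.7 59.2] rv [-0.001 -0.002 -0.001] dist 0.059
```

View pics/w8.png

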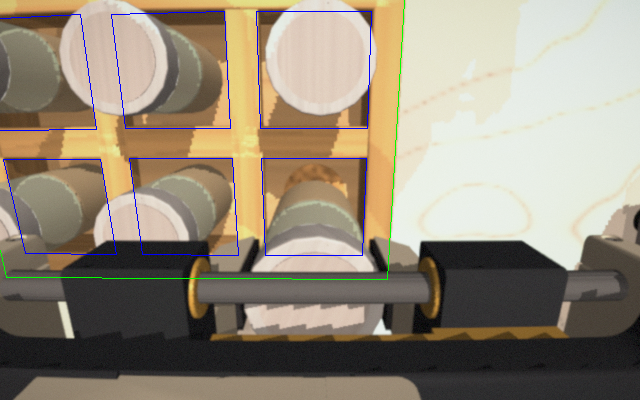

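The modelled opening matches the real one to about 3 px (262–367). Lowering through it.

Call:
move_arm([
  [48,0,0,8,0,0,0],
  [48,0,0,8,0,0,0],
  [48,0,0,8,0,0,0],
  [48,0,0,0,0,0,0],
])

```text
time: 19.92
tool_pos: [0.4949, -0.2723, 0.1095]
tool_rot: [-3.14, -0.002, -1.638]
contact_force: [-0.8, -0.7, -1.8]
opening: 0.0534
```

```bash
python3 plan.py 0.494 -0.272 0.0755 -1.637
```

```text
t 19.925 pos [ 0.4949 -0.2723  0.1095] rot [-3.140e+00 -2.000e-03 -1.638e+00] open 0.0534 F [-0.8 -0.7 -1.8]
after-turn-frame mm [-0.2  0.9 34. ] now-frame mm [-0.3  1.  34. ] rv [-0.002 -0.002 -0.001] dist 0.034
```

Call:
move_arm([
  [48,0,1,8,-0.002,-0.002,0],
  [48,0,0,8,0,0,0],
  [48,0,0,7,0,0,0],
  [48,0,0,5,0,0,0],
  [48,0,0,0,0,0,0],
])

```text
time: 20.55
tool_pos: [0.4939, -0.2723, 0.0794]
tool_rot: [3.141, -0.0, -1.638]
contact_force: [-0.0, -0.8, -2.2]
opening: 0.0538
```

Call:
move_arm([
  [48,0,0,2.5,0,0,0],
  [48,0,0,1.5,0,0,0],
  [48,0,0,0,0,0,0],
])

```text
time: 20.92
tool_pos: [0.4943, -0.2725, 0.0756]
tool_rot: [-3.141, -0.001, -1.638]
contact_force: [0.1, -0.4, -2.6]
opening: 0.0534
```

Call:
move_arm([
  [48,0,0,1.5,0,0,0],
  [48,0,0,1.5,0,0,0],
])

```text
time: 21.18
tool_pos: [0.4946, -0.2727, 0.0749]
tool_rot: [-3.14, -0.002, -1.638]
contact_force: [-3.9, 3.7, 13.6]
opening: 0.0537
```

Contact with the floor at the expected height. I'll relieve the pressure and release.

Call:
move_arm([
  [48,0,0.5,-0.3,-0.002,-0.002,0],
  [48,0,0,0,0,0,0],
])

```text
time: 21.42
tool_pos: [0.4943, -0.2728, 0.0757]
tool_rot: [-3.141, -0.0, -1.638]
contact_force: [-0.1, 0.4, -2.3]
opening: 0.0537
```

Call:
move_arm([
  [66,0,0,0,0,0,0],
  [66,0,0,0,0,0,0],
  [66,0,0,0,0,0,0],
  [66,0,0,0,0,0,0],
])

```text
time: 21.92
tool_pos: [0.4948, -0.2732, 0.0759]
tool_rot: [-3.14, -0.001, -1.638]
contact_force: [-0.4, 0.5, -0.8]
opening: 0.0656
```

```bash
python3 w.py wrist w9
```

```text
(no output)
```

View pics/w9raw.png

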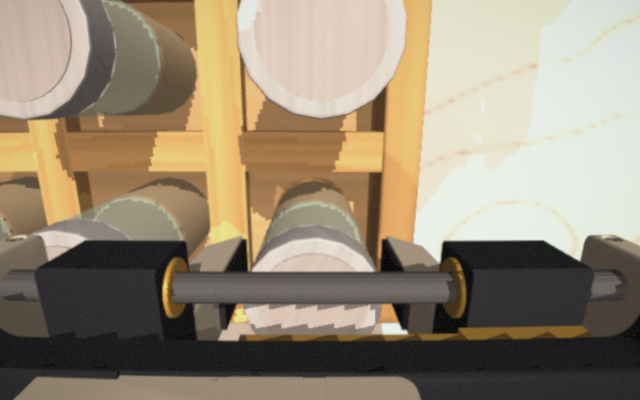

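The second jar stands at (313,260) with the fingers clear. It was let go within about 1 mm of the floor. Raising straight up.

Call:
move_arm([
  [66,0,0,-12,0,0,0],
  [66,0,0,-20,0,0,0],
  [66,0,0,-30,0,0,0],
  [66,0,0,-40,0,0,0],
  [66,0,0,-50,0,0,0],
  [66,0,0,-20,0,0,0],
  [66,0,0,0,0,0,0],
])

```text
time: 22.85
tool_pos: [0.4945, -0.273, 0.2584]
tool_rot: [-3.136, -0.003, -1.638]
contact_force: [0.3, -0.3, -0.5]
opening: 0.066
```

Call:
move_arm([
  [66,0,30,0,0,0,0],
  [66,0,40,0,0,0,0],
  [66,0,30,0,0,0,0],
  [66,0,0,0,0,0,0],
])

```text
time: 23.35
tool_pos: [0.3908, -0.2647, 0.2545]
tool_rot: [-3.14, 0.0, -1.637]
contact_force: [0.0, -1.3, -0.8]
opening: 0.066
```

```bash
python3 w.py wrist w10;python3 w.py scene s10
python3 - <<'E'
import cv2
a=cv2.imread("pics/s10raw.png");cv2.imwrite("pics/s10c.png",cv2.resize(a[120:260,140:340],None,fx=4,fy=4,interpolation=cv2.INTER_CUBIC))
from h import *
from cell import robot
c=robot.read_camera("wrist");c2=robot.read_camera("scene")
i1=cv2.imread("pics/w10raw.png")
for P in [(.6025,-.0895),(.4943,-.2725)]:
    t=np.linspace(0,2*np.pi,60); Q=np.c_[P[0]+.027*np.cos(t),P[1]+.027*np.sin(t),0*t+.118]
    cv2.polylines(i1,[proj(c,Q).round().astype(int)],True,(0,0,255),1)
cv2.imwrite("pics/w10.png",i1)
E
```

View pics/w10.png

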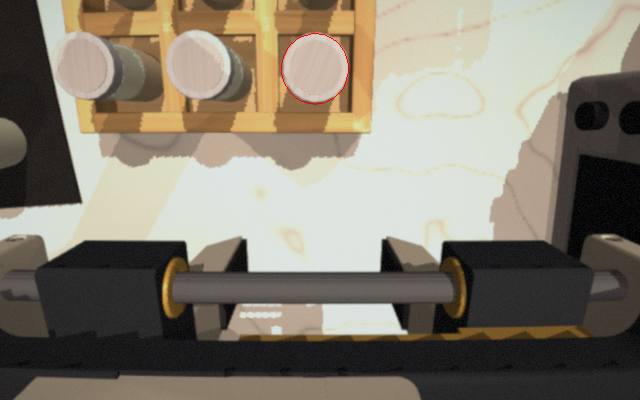

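View pics/s10c.png

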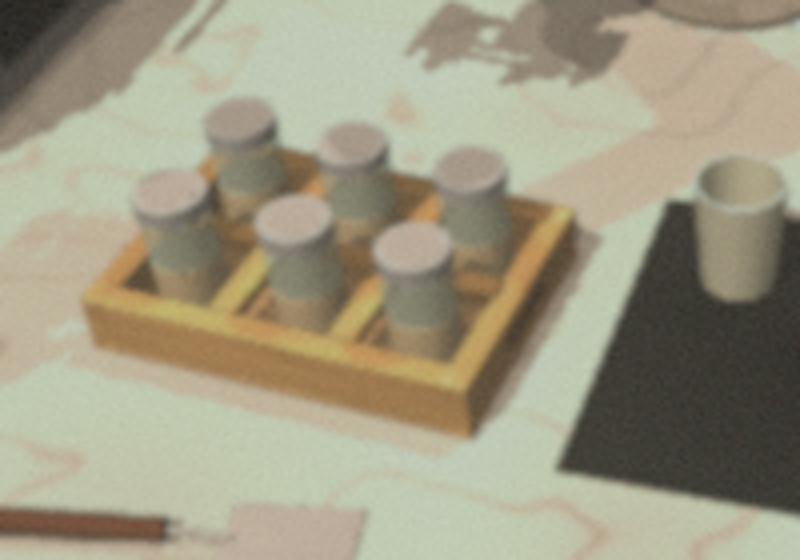

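The scene picture shows all six jars upright at equal height in the crate. In the wrist picture the second jar's lid at (315,68) lies on its expected circle at standing height, and the gripper is clear.

```bash
python3 -c "
from cell import robot
s=robot.observe();print(s['time'],s['qvel'].round(3));print(robot.hand_in())"
```

```text
23.55 [ 0.005  0.004 -0.006 -0.     0.003 -0.001]
the job is handed in; nothing more can be done
None
```

Both small plain jars from the mat are now in the crate's two empty cells, and I handed the job in at about 23.6 s.

- **Cells and jars:** The empty cells were at about (0.602, -0.089) and (0.494, -0.272). I left the red and green look-alikes and the other three vessels alone.
- **Lowering:** I lowered each jar through its opening until the wrist felt the floor, at about 17 N. I eased off, then released by opening the fingers only to 66 mm to keep clear of the neighbouring jars.
- **Last checks:** The final scene picture shows six jars upright and level in the crate. The second jar's lid sits on its predicted circle at standing height. The gripper was open and well clear, with only sensor noise on the wrist.
- **Imperfections:** The second jar sprang up slightly when I eased off, so I released it up to 1 mm above the floor. The modelled openings differed from the pictures by up to about 3 px. No check failed.

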